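# Scan the serial label of a battery module with the cordless scanner

### The arm

A 6-joint arm with a two-finger parallel gripper is mounted at the origin on the work surface. World frame = base frame: x ahead of the robot, y to its left, z up, the work surface at z = 0. Lengths are in m, angles in degrees, forces in N, time in s.
With the tool pointing down it reaches from about 0.25 to 0.775 m from the base axis. Payload 4 kg.
Tool frame: the origin (TCP) lies on the mounting face of the last link; the fingertips stand 199 mm ahead of it and the grasp point (between the pads) lies 180 mm ahead of it; z points along the fingers, y is the line along which they close (so a half turn about z gives the same grasp; the last joint's range is limited). The gripper opens to 94 mm and grips with 3 to 60 N. Pads are 16 mm wide; open, the fingers measure 119 mm over their backs; the gripper's body (75 mm by 177 mm) begins 78 mm behind the grasp point.
Start: joints at [62.275, 4.996, 78.535, -0, 96.463, -5.907], TCP at [0.204, 0.511, 0.405] pointing down, gripper open.
Joint ranges: [-177.83, 177.83], [-43.37, 116.18], [15.69, 146.23], [-61.86, 241.86], [9.47, 152.12], [-147.06, 147.06]. Speed limits (degrees/s): [159.86, 159.86, 180, 180, 180, 180].

### API

Orientations are given as [roll, pitch, yaw] about the fixed x, y, z axes, in that order (R = Rz(yaw) Ry(pitch) Rx(roll)).
In Python, from workcell import ctrl, effector, status, imaging, ticket gives the robot as it stands. Calls block until the motion is done:
- ctrl.reach(position, orientation): joint-space move of the TCP to a pose.
- ctrl.line_to(position, orientation=None, rate=0.15): straight line of the TCP; orientation=None keeps the orientation; rate is the mean speed in m/s.
- ctrl.movej(angles): joint-space move.
- effector.command_gripper(opening): opening from 0.0 (shut) to 1.0 (fully open); the grip force is fixed at half the most; returns when the fingers have stopped.
- ctrl.dwell(seconds).
- ctrl.ik(position, orientation): joint angles nearest the present ones, or None.
- status.sense(): the state.
- imaging.snapshot(name): name is "scene" or "top" or "wrist"; returns a dict with "img" (400x640x3 uint8, red, green, blue), "depth" (400x640 float32, m along the optical axis (not along the pixel's ray), 0 where there is no reading), "fx", "fy", "cx", "cy" (pixels), "k1" (the pictures are not rectified: a ray, as slopes to the right and down, at radius r is drawn at 1 + k1 r^2 times it, then the intrinsics apply), "world_from_camera" (4x4, takes a point from camera to world coordinates); the wrist camera has in their place "T_tool_cam" (4x4, takes a point from camera to tool coordinates, whose origin is the TCP and whose axes are the flange's). Camera axes: x right, y down, z forward; pixel columns grow to the right and rows downward; lengths in m; the calibration is good to about 2 mm. A picture is of the moment at which its call begins: read the wrist's pose just before it.
A pose or a line that the arm cannot do raises ctrl.IKError and nothing moves.
- ticket.close_job(): hands the job in; it is judged then, once.
The state is a dict: "t": time; "joint_pos": joint angles; "qd": joint speeds; "tau": joint torques, N m; "eef_pos": TCP position; "tool_rot": TCP orientation; "contact_force": force on the tool from outside, world axes, zero at the start; "moment": the same for the moment, N m; "finger_gap": opening from 0.0 (shut) to 1.0 (fully open); "grasp_force": force on a finger pad.
Only numpy, scipy, OpenCV 4.12 (cv2) and the standard library are available. Lean on these libraries where they do the work, as an engineer would, in place of code of your own. Each camera call takes 0.05 s, during which the arm holds its last target. There are 200 camera calls.

### The job

Lift the cordless hand scanner out of its charging cradle and aim it down at the bar code on top of the battery module, as for scanning: window about 10 cm from the middle of the code, looking steeply down (within about 30 degrees of straight down), and turned so that the scanner's left-right line runs along the row of bars. The module is live: touch it neither with the scanner nor with the robot, and do not drop the scanner or push other things about. Finish while still holding the scanner steady in the air over the label; do not put it back or let go.

Things in the scene. Friction and masses are not known exactly. Their poses are not given: they have to be found in the camera images.
- scanner: cordless pistol-shaped hand scanner, grey plastic with black trim, 0.18 to 0.29 kg, loose, 150 mm tall: straight handle 36 (x) x 30 (y) x 112 mm with a head on top. Origin: centre of the handle's underside; z up the handle, y across, the nose to -x and 20 degrees below the x-y plane. At the start it stands upright in the cradle (within 3 degrees), same yaw, its lowest 45 mm in the cup
- scanner_grip (a point): middle of the head's rear part, where to hold it from above: flat parallel sides 48 mm apart across the scanner's y, 44 mm high, flat for 36 mm behind and 30 mm ahead of the point (then the nose widens to 66 mm). At (-2, 0, 127) mm in the scanner's frame, so about 145 mm above the bench at the start; axes as the scanner's
- scanner_window (a point): centre of the dark window (52 x 34 mm) in the nose. z of this frame is the viewing beam, out of the nose; y is the scanner's y, its left-right line; x = y cross z. At (-73, 0, 101) mm in the scanner's frame, 75 mm from scanner_grip along the beam. At the start the beam looks to the cradle's front, 20 degrees below level
- cradle: black charging cradle fixed to the bench: foot 115 x 100 x 18 mm with an open-topped cup on it, inside 40 (x) x 34 (y) mm, floor 18 mm and rim 63 mm above the bench (2 mm play round the handle). Origin: on the bench under the cup's centre; front to -x. The scanner comes straight up out of it
- module: battery module fixed to the bench: eight blue cells in a row along its y between aluminium end plates, 152 (x) x 244 (y) mm, on a yellow board 180 x 280 x 3 mm; busbars under a clear flat cover whose top is 107 mm above the bench (screw heads and terminals to 110 mm). Origin: centre of the board's underside, on the bench
- label: white sticker, 50 (x) x 80 (y) mm, flat on the module's clear cover, 107 mm above the bench, face up, anywhere near the cover's middle. A black bar code of 26 (x) x 50 (y) mm is in its middle; the bars run along x and stand side by side along y: the row of bars runs along y. Origin: centre of the code
- tape_wide: bystander: wide white tape roll, ring of 104 mm outer diameter, 48 mm high, origin under its centre, on the bench at the left-hand side
- tape_narrow: bystander: narrow amber tape roll, ring of 68 mm outer diameter, 19 mm high, origin under its centre, on the bench beyond the cradle
- wrench: bystander: small wrench lying on the bench at the right-hand side
Mind the look-alikes: they are no part of the job. What is shaped like the cradle but purple is not meant. Leave any green look-alike of the scanner alone.

How it is judged (in metres and radians):
On the way:
1. the scanner is drawn up out of the cradle's cup, in the robot's fingers (z of scanner in the frame of cradle above 0.065 m and contact force between scanner and the fingers above 1 N and contact force between scanner and cradle below 0.2 N), for 0.1 s.
At the end, for the whole second after the job is handed in: Scanner held still in the fingers, off cradle and module; window 60 to 150 mm from the code along its beam, code centre within 15 mm of the beam axis in x and y, beam within 35 degrees of straight down, left-right line within 0.3 rad of the row of bars (either way round) (z of label in the frame of scanner_window between 0.06 and 0.15 m and x of label in the frame of scanner_window between -0.015 and 0.015 m and y of label in the frame of scanner_window between -0.015 and 0.015 m and angle between scanner_window's own z axis and vertical above 2.53 rad and angle between the y axis of scanner_window and the y axis of label, either way round below 0.3 rad and contact force between scanner and the fingers above 1 N and contact force between scanner and module below 0.2 N and contact force between scanner and cradle below 0.2 N and linear speed of scanner below 0.03 m/s and angular speed of scanner below 0.2 rad/s); the arm keeps its last pose, push and grip.
It fails at once if the scanner or the robot touches the live module (contact force between any of scanner, the fingers, the arm and module above 0.5 N).
It fails at once if the scanner is dropped or laid down (height (world z) of scanner_window below 0.085 m).
It fails at once if a bystander is pushed more than 20 mm (distance of any of tape_wide, tape_narrow, wrench from where it was at the start of the episode above 0.02 m).
It also fails if it takes over 34 s, if anything falls off the work surface, if the arm or the gripper's body presses on something with over 40 N, if the wrist force passes 120 N, or if a joint passes its speed limit or range.

## Working session

There is one attempt and no reset: what is moved stays moved. The work goes in short steps, each a Python script; the robot and the scene stay as the last script left them, time stands still between calls to the robot, and variables do not carry over. Pictures are saved under pics/ and viewed, at most 10 in all, crops included, and the job is handed in when it is done.

```bash
mkdir -p pics; cat > h.py <<'E'
import numpy as np, cv2, pickle
from workcell import ctrl, effector, status, imaging, ticket
def snap(name,fn):
    s=status.sense(); d=imaging.snapshot(name); d['state']={k:s[k] for k in('eef_pos','tool_rot','joint_pos')}
    pickle.dump(d,open(f'pics/{fn}.pkl','wb')); cv2.imwrite(f'pics/{fn}.png',d['img'][:,:,::-1]); return d
def rays(d,uv):
    K=np.array([[d['fx'],0,d['cx']],[0,d['fy'],d['cy']],[0,0,1.]])
    return cv2.undistortPoints(np.float64(uv).reshape(-1,1,2),K,np.array([d['k1'],0,0,0,0.])).reshape(-1,2)
def plane(d,uv,z,T=None):
    T=d['world_from_camera'] if T is None else T; T=np.array(T)
    r=rays(d,uv); v=np.c_[r,np.ones(len(r))]@T[:3,:3].T; o=T[:3,3]
    return o+v*((z-o[2])/v[:,2])[:,None]
def cloud(d,T=None):
    T=np.array(d['world_from_camera'] if T is None else T)
    h,w=d['depth'].shape; u,v=np.meshgrid(np.arange(w),np.arange(h))
    r=rays(d,np.c_[u.ravel(),v.ravel()]); z=d['depth'].ravel().astype(float)
    P=np.c_[r*z[:,None],z]@T[:3,:3].T+T[:3,3]; P[z==0]=np.nan
    return P.reshape(h,w,3)
E
python3 - <<'E'
from h import *
for n in('scene','top'):
    d=snap(n,n+'0'); print(n,d['fx'],d['k1'],np.round(d['world_from_camera'],3).tolist())
print(status.sense())
E
```

```text
scene 384.1298245663851 -0.05278568364883646 [[0.005, 0.71, -0.704, 1.325], [1.0, -0.005, 0.003, -0.042], [-0.001, -0.704, -0.71, 0.921], [0.0, 0.0, 0.0, 1.0]]
top 469.1266965764552 -0.00931700216560141 [[-0.022, -0.987, 0.162, 0.303], [-1.0, 0.021, -0.009, -0.024], [0.005, -0.162, -0.987, 1.658], [0.0, 0.0, 0.0, 1.0]]
{'t': 0.1, 'joint_pos': array([ 6.22749560e+01,  5.03730907e+00,  7.86155723e+01, -2.74703815e-03,
        9.64624689e+01, -5.90479333e+00]), 'qd': array([ 0.03180785, -0.09399809, -0.17456319,  0.01170134, -0.01195151,
        0.0683473 ]), 'tau': array([ 1.99478251e-03, -3.41252625e+01, -3.03302693e+01,  7.19877868e-02,
        3.04335065e-02, -1.01553749e-04]), 'eef_pos': array([0.20437942, 0.51051735, 0.40360213]), 'tool_rot': array([-1.79884981e+02, -9.15101865e-03,  1.58179434e+02]), 'contact_force': array([ 0.41495796,  0.58511615, -0.38166519]), 'moment': array([-0.00173724,  0.01169685,  0.00721801]), 'grasp_force': 0.0, 'finger_gap': 1.0001985064977172}
```

View pics/top0.png

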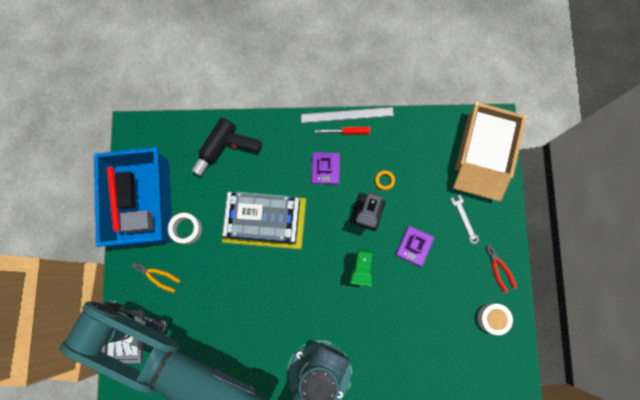

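View pics/scene0.png

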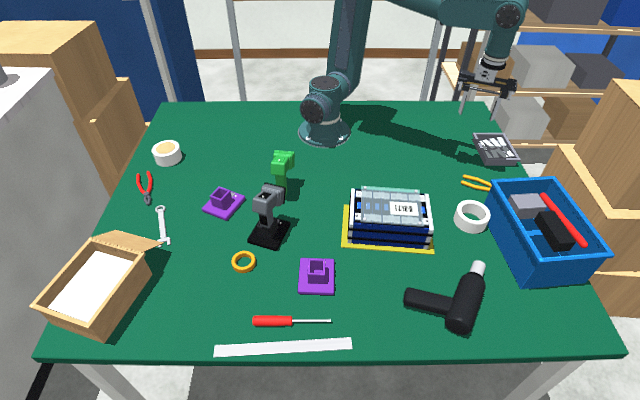

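The top view shows the black cradle with the grey scanner at about (370,208), the module at (264,218) and its label at (250,212). The tape rolls are at (184,228) and (385,180), and the green look-alike at (362,268). In the scene view the scanner head is at (268,193). Next I measure these from the pictures and the depth.

```bash
python3 - <<'E'
from h import *
L=lambda n:pickle.load(open(f'pics/{n}.pkl','rb'))
d=L('top0'); P=cloud(d); img=d['img'].astype(int)
h=lambda P,m:(m.sum(),np.round(cv2.minAreaRect(np.float32(P[m][:,:2]*1000))[0],1),np.round(cv2.minAreaRect(np.float32(P[m][:,:2]*1000))[1],1),round(cv2.minAreaRect(np.float32(P[m][:,:2]*1000))[2],1))
roi=np.zeros(P.shape[:2],bool); roi[180:240,340:395]=1
print('z at',P[205,372],P[215,264],P[212,250], 'bench',P[300,250])
for a,b in((.11,.2),(.13,.2),(.01,.03)): print('top scn',a,h(P,roi&(P[...,2]>a)&(P[...,2]<b)))
roi[:]=0; roi[180:255,215:312]=1
print('module',h(P,roi&(P[...,2]>.09)))
y=roi&(img[...,0]>150)&(img[...,1]>130)&(img[...,2]<90); print('board',h(plane(d,np.argwhere(np.ones_like(y))[:,::-1],.003).reshape(400,640,3),y))
s=L('scene0'); Q=cloud(s); roi[:]=0; roi[180:260,245:295]=1
print('z scene',Q[215,385],Q[193,268],Q[300,400])
for a,b in((.11,.2),(.13,.2),(.08,.1),(.01,.03)): print('scene scn',a,h(Q,roi&(Q[...,2]>a)&(Q[...,2]<b)))
i=s['img']; a=cv2.resize(i[170:260,225:315][:,:,::-1],(400,400),interpolation=2)
b=cv2.resize(i[180:260,335:440][:,:,::-1],(400,300),interpolation=2)
c=cv2.resize(d['img'][180:240,335:395][:,:,::-1],(400,400),interpolation=2)
e=cv2.resize(d['img'][182:252,215:310][:,:,::-1],(400,300),interpolation=2)
o=np.zeros((600,800,3),np.uint8); o[:300,:400]=cv2.resize(a,(400,300));o[:300,400:]=b;o[300:,:400]=cv2.resize(c,(400,300));o[300:,400:]=e
cv2.imwrite('pics/crop.png',o)
E
```

```text
z at [ 0.54622091 -0.18092043  0.17222471] [0.53057895 0.17384796 0.10751679] [0.54174093 0.2206256  0.1071379 ] bench [0.2498638  0.23558286 0.00368291]
top scn 0.11 (np.int64(588), array([ 535.7, -175.4]), array([ 69.3, 114.4]), 70.4)
top scn 0.13 (np.int64(583), array([ 535.7, -175.4]), array([ 69.3, 114.4]), 70.4)
top scn 0.01 (np.int64(439), array([ 560.6, -180.9]), array([185.5, 211.2]), 86.7)
module (np.int64(3094), array([530.2, 186.9]), array([241.7, 150.7]), 83.9)
board (np.int64(437), array([529. , 186.1]), array([275.6, 178.5]), 84.0)
z scene [0.57352162 0.16401911 0.10891308] [ 0.54070008 -0.17073483  0.1674934 ] [0.78833693 0.1900303  0.00320204]
scene scn 0.11 (np.int64(777), array([ 537.6, -176.6]), array([ 67.9, 115.7]), 69.2)
scene scn 0.13 (np.int64(697), array([ 537.6, -176.6]), array([ 67.9, 115.7]), 69.2)
scene scn 0.08 (np.int64(78), array([ 483.9, -168.3]), array([ 32.8, 193. ]), 79.0)
scene scn 0.01 (np.int64(671), array([ 517.3, -169.1]), array([101.2, 308.6]), 70.2)
```

View pics/crop.png

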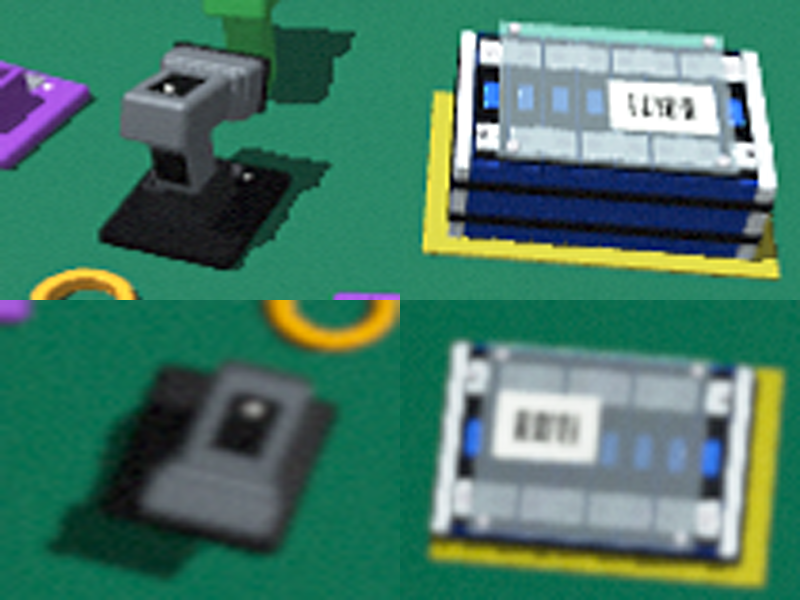

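The crop shows the nose pointing towards the robot and to the left, so the scanner's yaw is about -20°. The module's yaw is about -6°, and the bar code lies left of centre on its cover. Next I locate the code and check that the scan pose is reachable.

```bash
cat >> h.py <<'E'
from scipy.spatial.transform import Rotation as R
def code(d,T,z=.107,roi=None):
    """white sticker blob on plane z -> minAreaRect; dark bars inside -> centre"""
    im=d['img'].astype(int); w=(im.min(2)>175).astype(np.uint8)
    if roi is not None: m=np.zeros_like(w); m[roi]=1; w*=m
    w=cv2.morphologyEx(w,cv2.MORPH_CLOSE,np.ones((9,9)) if roi is None else np.ones((3,3)))
    out=[]
    for c in cv2.findContours(w,cv2.RETR_EXTERNAL,cv2.CHAIN_APPROX_NONE)[0]:
        if cv2.contourArea(c)<80: continue
        p=plane(d,c.reshape(-1,2),z,T)*1000
        r=cv2.minAreaRect(np.float32(p[:,:2]))
        if 35<min(r[1])<65 and 65<max(r[1])<95:
            m=cv2.drawContours(np.zeros_like(w),[cv2.convexHull(c)],-1,1,-1); m=cv2.erode(m,np.ones((5,5)))
            q=np.argwhere((m>0)&(im.max(2)<110))[:,::-1]
            b=cv2.minAreaRect(np.float32(plane(d,q,z,T)[:,:2]*1000)) if len(q)>5 else None
            out.append((r,b))
    return out
def scan_pose(label,yaw,p,dist=.10,tilt=0.,g=(-.002,0,.127),flip=0):
    Rs=R.from_euler('ZY',[yaw,p],degrees=True)
    beam=Rs.apply([-np.cos(np.radians(20)),0,-np.sin(np.radians(20))])
    o=np.array(label)-dist*beam-Rs.apply([-.073,0,.101])
    Rt=Rs*R.from_euler('YX',[tilt,180],degrees=True)*R.from_euler('z',flip,degrees=True)
    return o+Rs.apply(g)-Rt.apply([0,0,.18]), Rt.as_euler('xyz',degrees=True), o, Rs
E
python3 - <<'E'
from h import *
L=lambda n:pickle.load(open(f'pics/{n}.pkl','rb'))
for n,roi in(('top0',np.s_[195:230,234:268]),('scene0',np.s_[195:220,385:425])):
    d=L(n); print(n,code(d,d['world_from_camera'],roi=roi))
w=imaging.snapshot('wrist'); print(np.round(w['T_tool_cam'],3).tolist(),w['fx'])
for flip in(0,180):
  for p in(-35,-40,-45,-50,-55,-60):
    for t in (0,):
      P,o,_,_=scan_pose([.542,.22,.107],-6,p,flip=flip); print(flip,p,np.round(P,3),np.round(o,1),ctrl.ik(P,o))
  print(ctrl.ik([.553,-.182,.325],R.from_euler('ZX',[-20+flip,180],degrees=True).as_euler('xyz',degrees=True)))
E
```

```text
top0 [(((545.5548095703125, 222.77777099609375), (81.56387329101562, 53.54948806762695), 84.36421203613281), None)]
scene0 []
[[-0.0, -0.958, -0.287, 0.084], [1.0, -0.0, 0.0, 0.001], [-0.0, -0.287, 0.958, 0.02], [0.0, 0.0, 0.0, 1.0]] 354.9704907339363
0 -35 [0.539 0.22  0.398] [180. -35.  -6.] [ 2.04534091e+01  1.17483395e-01  8.74238233e+01 -1.69105876e+01
  6.14511699e+01  1.20441954e+02]
0 -40 [0.514 0.223 0.397] [180. -40.  -6.] [ 22.38634933  -3.5236797   92.03706638 -21.38298362  56.94554345
 124.54312556]
0 -45 [0.489 0.226 0.393] [180. -45.  -6.] [ 24.52248104  -6.91146236  96.5743023  -26.80854761  52.77465303
 129.6290371 ]
0 -50 [0.464 0.228 0.388] [180. -50.  -6.] [ 26.86398947  -9.99315785 101.0239273  -33.37165191  49.08742192
 135.88516425]
0 -55 [0.44  0.231 0.38 ] [180. -55.  -6.] [ 29.40340539 -12.70472574 105.37068476 -41.20968303  46.08093931
 143.45564146]
0 -60 [0.417 0.233 0.37 ] [180. -60.  -6.] None
[-2.37962533e+01  1.06881331e+01  8.12303209e+01 -2.54444375e-14
  8.80815460e+01  8.62037467e+01]
180 -35 [0.539 0.22  0.398] [-180.   35.  174.] [ 20.45340909   0.11748339  87.42382326 -16.91058755  61.45116991
 -59.55804595]
180 -40 [0.514 0.223 0.397] [-180.   40.  174.] [ 22.38634933  -3.5236797   92.03706638 -21.38298362  56.94554345
 -55.45687444]
180 -45 [0.489 0.226 0.393] [-180.   45.  174.] [ 24.52248104  -6.91146236  96.5743023  -26.80854761  52.77465303
 -50.3709629 ]
180 -50 [0.464 0.228 0.388] [-180.   50.  174.] [ 26.86398947  -9.99315785 101.0239273  -33.37165191  49.08742192
 -44.11483575]
180 -55 [0.44  0.231 0.38 ] [-180.   55.  174.] [ 29.40340539 -12.70472574 105.37068476 -41.20968303  46.08093931
 -36.54435854]
180 -60 [0.417 0.233 0.37 ] [-180.   60.  174.] [ 32.12012588 -14.96921234 109.59469224 -50.32612419  43.99337679
 -27.64150992]
[-23.79625332  10.6881331   81.23032092   0.          88.08154597
 -93.79625332]
```

```bash
python3 - <<'E'
from h import *
ctrl.reach([.605,.222,.45],[180,0,174]); ctrl.dwell(.3); a=snap('wrist','w1')
ctrl.reach([.602,-.2,.45],[180,0,160]); ctrl.dwell(.3); b=snap('wrist','w2')
print(status.sense()['t'],a['state'],b['state'])
cv2.imwrite('pics/w12.png',cv2.resize(np.vstack([a['img'],b['img']])[:,:,::-1],(480,600)))
E
```

```text
4.2083 {'eef_pos': array([0.6046549 , 0.22259981, 0.45009719]), 'tool_rot': array([1.79996555e+02, 4.11699992e-03, 1.74057352e+02]), 'joint_pos': array([ 1.51708938e+01,  1.71458486e+01,  5.92272328e+01,  1.78111140e-03,
        1.03621837e+02, -6.88860391e+01])} {'eef_pos': array([ 0.60225267, -0.19920588,  0.45004091]), 'tool_rot': array([1.79998707e+02, 6.43176045e-03, 1.60074187e+02]), 'joint_pos': array([-2.34220529e+01,  1.57968669e+01,  6.09195943e+01,  1.72881671e-03,
        1.03277198e+02, -9.34958427e+01])}
```

View pics/w12.png

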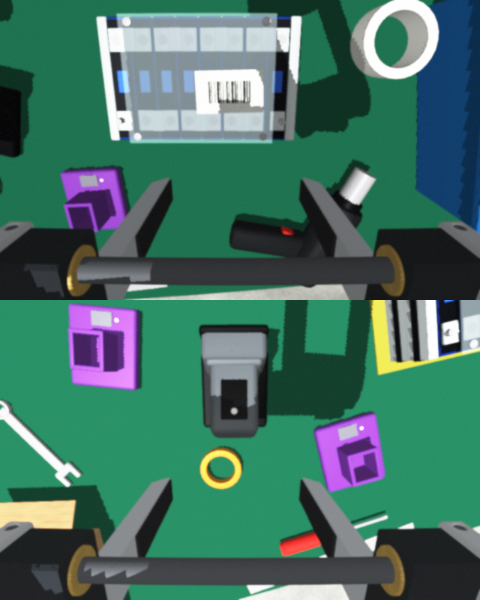

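The wrist views show the bar code at about (305,122) in full-resolution pixels. The scanner head is at about (312,107), with its nose up in the picture. Next I measure both.

```bash
cat >> h.py <<'E'
def wT(d):
    T=np.eye(4); T[:3,:3]=R.from_euler('xyz',d['state']['tool_rot'],degrees=True).as_matrix(); T[:3,3]=d['state']['eef_pos']
    return T@np.array(d['T_tool_cam'])
E
python3 - <<'E'
from h import *
L=lambda n:pickle.load(open(f'pics/{n}.pkl','rb'))
d=L('w1'); T=wT(d); P=cloud(d,T); print('cover z',np.nanmedian(P[95:110,275:330,2]))
roi=np.zeros((400,640),bool); roi[100:142,270:340]=1
dark=roi&(d['img'].max(2)<90); q=np.argwhere(dark)[:,::-1]; print(q.min(0),q.max(0))
print('code',cv2.minAreaRect(np.float32(plane(d,q,.107,T)[:,:2]*1000)))
print('sticker',code(d,T))
d=L('w2'); T=wT(d); P=cloud(d,T)
roi[:]=0; roi[20:200,255:370]=1
z=P[...,2]
# planar axis: express in yaw frame and list widths per slice
m=roi&(z>.125)&(z<.2); r=cv2.minAreaRect(np.float32(P[m][:,:2]*1000)); print('head',r)
a=np.radians(-20.); X=np.array([np.cos(a),np.sin(a)]); Y=np.array([-X[1],X[0]]); o=np.array([.557,-.1835])
p=P[m]; s=(p[:,:2]-o)@X*1000; t=(p[:,:2]-o)@Y*1000
for k in range(-95,50,8):
    b=(s>=k)&(s<k+8)
    if b.sum()>5: print(k,b.sum(),np.round([*np.percentile(t[b],[1,50,99]),(np.percentile(t[b],1)+np.percentile(t[b],99))/2,np.median(p[b,2])*1000],1))
E
```

```text
cover z 0.10785281771364247
[291 118] [325 136]
code ((549.4636840820312, 223.3296356201172), (30.693986892700195, 15.934701919555664), 84.50867462158203)
sticker []
head ((536.0174560546875, -176.33932495117188), (69.63426208496094, 116.02621459960938), 70.41302490234375)
-87 107 [-32.    6.3  31.4  -0.3 146.4]
-79 1032 [-34.4  -0.3  32.8  -0.8 148.2]
-71 994 [-33.5  -1.   31.3  -1.1 149.5]
-63 1002 [-33.2  -1.   31.   -1.1 152.6]
-55 954 [-32.3  -0.3  31.1  -0.6 154.3]
-47 889 [-31.3  -0.3  30.6  -0.4 155. ]
-39 762 [-27.6  -0.3  26.7  -0.4 156.7]
-31 751 [-23.6  -0.3  22.9  -0.3 160. ]
-23 695 [-23.5  -0.3  22.9  -0.3 163.5]
-15 728 [-23.4   0.5  23.8   0.2 166.3]
-7 735 [-23.3  -0.2  23.7   0.2 169.3]
1 737 [-23.2   0.5  23.6   0.2 172.3]
9 726 [-23.2  -0.2  23.5   0.2 174.5]
17 605 [-2.250e+01 -2.000e-01  2.260e+01  1.000e-01  1.758e+02]
25 172 [-2.150e+01  5.000e-01  2.170e+01  1.000e-01  1.627e+02]
33 52 [-2.050e+01  0.000e+00  2.060e+01  1.000e-01  1.492e+02]
```

```bash
python3 - <<'E'
from h import *
L=lambda n:pickle.load(open(f'pics/{n}.pkl','rb'))
d=L('w1'); T=wT(d); g=cv2.cvtColor(d['img'],cv2.COLOR_RGB2GRAY); print(g[96:152:3,255:355:5])
for th in(110,140,170):
    m=np.zeros_like(g); m[98:146,268:344]=(g[98:146,268:344]<th)
    m=cv2.morphologyEx(m,cv2.MORPH_CLOSE,np.ones((3,7)))
    n,l,st,ce=cv2.connectedComponentsWithStats(m); k=[i for i in range(1,n) if st[i,4]>100]
    for i in k: print(th,st[i],[np.round(x,1) for x in cv2.minAreaRect(np.float32(plane(d,np.argwhere(l==i)[:,::-1],.107,T)[:,:2]*1000))])
E
```

```text
[[171 249 253 253 253 253 253 254 253 254 254 254 254 254 254 254 254 254
  195 142]
 [173 250 253 253 253 254 254 254 254 254 254 254 254 254 254 254 254 254
  196 144]
 [173 247 252 253 254 254 254 254 253 254 254 254 254 254 254 254 254 254
  250 147]
 [173 244 254 253 253 254 253 254 254 253 253 254 254 254 254 253 254 254
  254 144]
 [173 239 253 253 253 245 246 205 249 249 242 195 240 243 140 216 253 254
  254 163]
 [172 233 253 253 253 227 228  93 246 246 236 110 227 235 104 200 252 254
  254 203]
 [173 228 253 254 254 226 239  99 246 245 238 127 193 234 103 199 253 254
  254 243]
 [172 222 254 254 254 198 241 101 247 247 229 135 188 234  91 202 251 254
  254 245]
 [171 209 254 253 253 176 247 106 247 248 229 124 205 245  88 199 253 254
  254 244]
 [153 190 254 253 254 178 247 116 244 249 222 121 199 247  89 198 252 254
  254 242]
 [140 186 253 253 253 178 245 122 239 251 198 123 168 244  99 200 251 254
  254 243]
 [140 175 253 253 254 196 247 136 237 251 209 119 165 246 112 187 252 254
  254 244]
 [139 167 253 253 253 192 248 144 194 227 190  86 152 235 105 165 252 253
  254 244]
 [139 161 254 253 254 181 246 166 101 133  81  42  81 128  59 136 251 254
  254 245]
 [141 151 254 254 254 241 253 244 134 143 135 133 137 143 138 142 253 254
  253 245]
 [139 150 254 253 253 253 254 252 139 143 146 143 148 147 148 145 237 205
  202 226]
 [140 146 254 254 253 254 253 253 145 145 144 145 149 144 145 148 146 147
  145 143]
 [193 188 254 253 253 254 254 247 147 144 145 147 147 147 149 148 148 148
  147 156]
 [212 214 253 253 252 251 249 237 147 171 173 180 179 185 187 192 189 190
  195 196]]
110 [291 130  26   8 117] [array([555.2, 218.7]), array([22.7,  6.2]), np.float64(81.0)]
140 [290 109  43  33 397] [array([546.4, 225.6]), array([37.3, 28.5]), np.float64(89.5)]
170 [ 289  108   55   38 1045] [array([550.2, 230.8]), array([47.8, 33.1]), np.float64(85.5)]
```

```bash
python3 - <<'E'
from h import *
L=lambda n:pickle.load(open(f'pics/{n}.pkl','rb'))
d=L('w1'); T=wT(d); g=cv2.cvtColor(d['img'],cv2.COLOR_RGB2GRAY)
m=np.zeros_like(g); m[104:134,272:340]=(g[104:134,272:340]<215)
q=np.argwhere(m)[:,::-1]; lo,hi=q.min(0),q.max(0); print(lo,hi)
print('bars top part',cv2.minAreaRect(np.float32(plane(d,q,.107,T)[:,:2]*1000)))
print(g[130:142,282:292]); 
hi=np.array([hi[0],136]); print('corners',plane(d,[lo,[hi[0],lo[1]],hi,[lo[0],hi[1]]],.107,T)[:,:2], 'c',plane(d,[(lo+hi)/2],.107,T))
# approach, grip
o=np.array([.557,-.1835]); a=np.radians(-19.5); gp=o+(-.002)*np.array([np.cos(a),np.sin(a)])
E=[180,0,160.5]
ctrl.reach([*gp,.40],E); ctrl.line_to([*gp,.322],E,rate=.1); ctrl.dwell(.2)
s=status.sense(); print(s['t'],s['eef_pos'],s['contact_force'])
effector.command_gripper(0.0); ctrl.dwell(.2); s=status.sense(); print(s['t'],s['finger_gap'],s['grasp_force'],s['contact_force'],s['moment'])
ctrl.line_to([*gp,.36],E,rate=.06); s=status.sense(); print(s['t'],s['eef_pos'],s['finger_gap'],s['grasp_force'],s['contact_force'])
snap('scene','s3'); d=snap('wrist','w3')
E
```

```text
[277 108] [333 133]
bars top part ((543.43798828125, 221.57725524902344), (49.94615173339844, 21.935110092163086), 84.02516174316406)
[[236 249 252 248 232 235 241 217 137 103]
 [234 248 252 248 232 234 241 218 136  99]
 [229 245 251 248 230 233 242 226 144  88]
 [226 244 251 246 228 231 245 233 154  75]
 [225 243 251 246 227 233 247 238 162  68]
 [220 241 250 246 232 235 248 240 166  72]
 [217 241 251 249 239 240 249 241 182  98]
 [235 247 252 252 247 246 250 246 218 166]
 [248 252 253 253 253 251 252 251 244 225]
 [252 253 254 254 254 253 253 253 251 241]
 [253 253 254 254 254 254 254 253 252 244]
 [254 254 254 254 254 254 254 253 252 242]]
corners [[0.52991995 0.19795488]
 [0.53509528 0.24724097]
 [0.55961004 0.24503364]
 [0.55433257 0.19470491]] c [[0.54463348 0.22125164 0.107     ]]
5.725 [ 0.55527585 -0.18289437  0.32298144] [-0.2056432   0.3154742  -0.15171196]
6.7 0.5091367078228035 29.971188604831696 [ 0.29798261 -0.69455614 -0.22046014] [-0.04097505  0.03589057  0.00858608]
7.4833 [ 0.55503358 -0.18281067  0.35977968] 0.5093001637690094 29.968895316123962 [-0.33930279 -0.4855885  -2.34178166]
```

The grip holds with a gap of 47.9 mm, and the scanner is moving up. Next I finish the lift, swing over the module high up, then come down to scanning distance.

```bash
python3 - <<'E'
from h import *
lab=[.5448,.2215,.107]; g=(-.002,0,.125)
s=status.sense(); p0=s['eef_pos']
ctrl.line_to([p0[0],p0[1],.47],rate=.1)
P,o,_,_=scan_pose(lab,-6,-48,dist=.20,g=g,flip=180); print(P,o,ctrl.ik(P,o))
q1=np.array(ctrl.ik(P,o)); q0=status.sense()['joint_pos']
for f in np.linspace(.1,1,8): ctrl.movej(list(q0+(q1-q0)*f)) if False else None
mid=scan_pose([.60,.02,.107],-13,-24,dist=.22,g=g,flip=180); 
ctrl.reach(mid[0],mid[1]); s=status.sense(); print(s['t'],s['finger_gap'],s['grasp_force'],s['contact_force'])
ctrl.reach(P,o); ctrl.dwell(.3); s=status.sense(); print(s['t'],s['eef_pos'],s['tool_rot'],s['finger_gap'],s['grasp_force'],s['contact_force'])
a=snap('scene','s4'); b=snap('wrist','w4'); c=snap('top','t4')
o_=np.zeros((600,800,3),np.uint8)
o_[:300,:400]=cv2.resize(a['img'][60:270,280:560][:,:,::-1],(400,300)); o_[:300,400:]=cv2.resize(b['img'][:,:,::-1],(400,300)); o_[300:,:400]=cv2.resize(c['img'][130:280,180:380][:,:,::-1],(400,300)); cv2.imwrite('pics/c4.png',o_)
E
```

```text
[0.51578785 0.2245493  0.4817027 ] [-180.   48.  174.] [ 23.38550547  -5.76433522  86.20462347 -25.41652514  58.16924223
 -55.28327703]
9.975 0.5062823641238419 29.969265460968018 [-0.76486474  0.03594257 -1.709807  ]
11.3917 [0.51669953 0.22395164 0.48138469] [-179.96879419   47.96246561  173.9304939 ] 0.5115447671271512 29.96985912322998 [-0.33968555  0.34722153 -2.30959347]
```

View pics/c4.png

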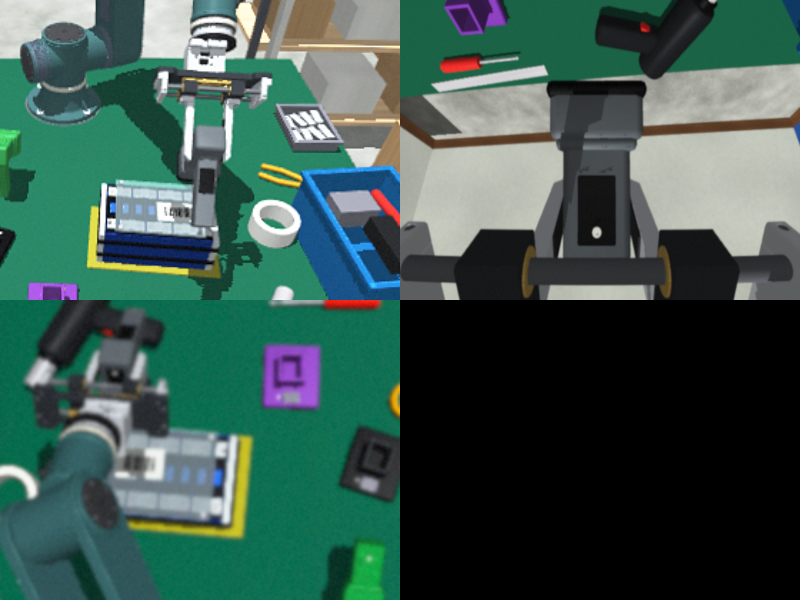

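The scanner is held over the module with its nose down and the handle pointing outwards. I compare the head's surface in the tool frame with the model to check for pivoting in the fingers.

```bash
cat >> h.py <<'E'
def head(d):
    P=cloud(d,d['T_tool_cam'])*1000; x,y,z=P[...,0],P[...,1],P[...,2]
    m=(abs(y)<20)&(x>-25)&(x<26)&(z>130)&(z<190)&(d['img'].max(2)>60)
    p=P[m]; k=np.polyfit(p[:,0],p[:,2],1)
    for _ in range(3):
        r=p[:,2]-np.polyval(k,p[:,0]); q=p[abs(r)<3]; k=np.polyfit(q[:,0],q[:,2],1)
    # nose: width/lateral centre & end
    n=(abs(y)<40)&(x>45)&(x<110)&(z>140)&(z<215)
    t=(abs(y)<30)&(x>-20)&(x<28)&(z>140)&(z<175); 
    f=lambda m:(np.percentile(y[m],1)+np.percentile(y[m],99))/2
    return len(q),'slope deg',np.degrees(np.arctan(k[0])),'z at x0',k[1],'nose max x',np.percentile(x[n],99),'y nose',f(n),'y rear',f(t)
E
python3 - <<'E'
from h import *
for n in('w3','w4'): print(head(pickle.load(open(f'pics/{n}.pkl','rb'))))
E
```

```text
(4752, 'slope deg', np.float64(20.304347141214517), 'z at x0', np.float64(152.5834126155486), 'nose max x', np.float64(78.03528660797615), 'y nose', np.float64(0.6474862622340005), 'y rear', np.float64(0.020610523036559414))
(4256, 'slope deg', np.float64(19.995407640635655), 'z at x0', np.float64(152.95005456506652), 'nose max x', np.float64(78.11452807407268), 'y nose', np.float64(0.5166719013934244), 'y rear', np.float64(-0.001717120371617753))
```

```bash
python3 - <<'E'
from h import *
lab=[.5448,.2215,.107]
P,o,og,Rs=scan_pose(lab,-6,-48,dist=.105,g=(-.002,0,.1235),flip=180)
print('handle z',[(og+Rs.apply([x,0,0]))[2] for x in(-.018,.018)],P,ctrl.ik(P,o))
ctrl.line_to(P,o,rate=.06); ctrl.dwell(.8); s=status.sense()
print(s['t'],s['eef_pos']-P,s['tool_rot'],s['finger_gap'],s['grasp_force'],s['contact_force'],s['qd'])
print(head(snap('wrist','w5'))); a=snap('scene','s5')
cv2.imwrite('pics/c5.png',cv2.resize(a['img'][100:270,320:520][:,:,::-1],(600,510)))
Rt=R.from_euler('xyz',s['tool_rot'],degrees=True)
RS=Rt*R.from_euler('YX',[0,180],degrees=True).inv() if 0 else Rt*R.from_euler('z',-180,degrees=True)*R.from_euler('x',-180,degrees=True)
org=s['eef_pos']+Rt.apply([0,0,.18])-RS.apply([-.002,0,.1235]); w=org+RS.apply([-.073,0,.101])
b=np.array([-np.cos(np.radians(20)),0,-np.sin(np.radians(20))]); yy=np.array([0,1.,0]); B=RS.apply([np.cross(yy,b),yy,b])
print('label in window',B@(np.array(lab)-w),'off vertical',np.degrees(np.arccos(-B[2,2])))
E
```

```text
handle z [np.float64(0.17764507888852465), np.float64(0.20439829260571085)] [0.48150379 0.2281527  0.39261654] [ 25.60957137  -7.97460943  98.27416509 -30.32781304  50.47750574
 -47.19826713]
14.0833 [-4.97927576e-07  4.23801176e-06 -3.69212412e-05] [179.99858952  47.99531388 173.99657335] 0.5107773561417481 29.96985912322998 [ 0.70523082 -0.17321244 -1.73853813] [-0.01930005  0.076156   -0.03222663  0.15035914  0.01617191  0.009245  ]
(4806, 'slope deg', np.float64(20.24151569725426), 'z at x0', np.float64(152.9694407561094), 'nose max x', np.float64(78.1114109105615), 'y nose', np.float64(0.4112693255439215), 'y rear', np.float64(0.036058453998135676))
label in window [-6.74468266e-06 -6.22519107e-06  1.04951839e-01] off vertical 22.00468612561654
```

View pics/c5.png

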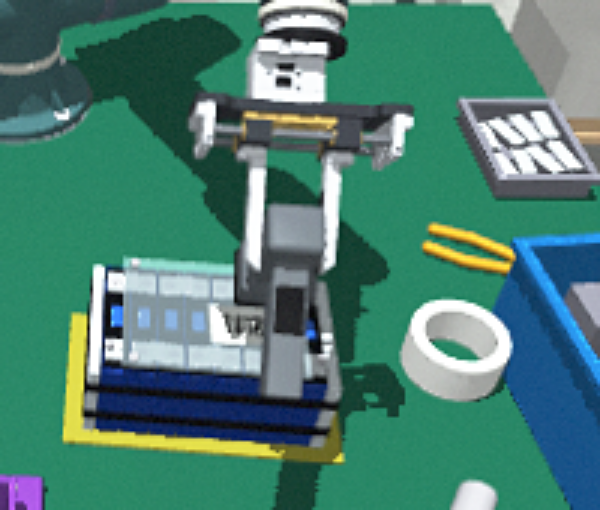

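The picture shows the scanner tilted nose-down over the label, clear of the module. It appears right of the code at (245,325), so I check that against the scene depth before handing in.

```bash
python3 - <<'E'
from h import *
d=pickle.load(open('pics/s5.pkl','rb')); P=cloud(d); x,y,z=P[...,0],P[...,1],P[...,2]
roi=np.zeros(x.shape,bool); roi[165:235,400:435]=1
m=roi&(z>.17)&(z<.34)&(d['img'].max(2)<150)
a=np.radians(-6); X=np.array([np.cos(a),np.sin(a)]); Y=np.array([-X[1],X[0]]); 
v=P[m]; t=(v[:,:2]-[.5448,.2215])@Y*1000; s=(v[:,:2]-[.5448,.2215])@X*1000
for lo in np.arange(.17,.34,.02):
    b=(v[:,2]>=lo)&(v[:,2]<lo+.02)
    if b.sum()>4: print(round(lo,2),b.sum(),np.round([*np.percentile(t[b],[3,50,97]),np.median(s[b])],1))
E
```

```text
0.19 59 [-27.7 -13.6  34.9 143.6]
0.21 94 [-31.  -13.7  30.8  75.2]
0.23 196 [-31.5 -10.7  28.7 124.8]
0.25 176 [-20.2  -2.3  23.6 113.7]
0.27 116 [-22.9  -1.3  25.3  93.9]
0.29 108 [-22.8  -0.8  24.5  96.7]
0.31 9 [-19.   11.4  21.4  62.9]
```

The head is centred on the code's axis to within about 1 mm, so the offset in the picture is only perspective. I hand in now.

```bash
python3 -c "
from workcell import ticket
print(ticket.close_job())"
```

```text
the job is handed in; nothing more can be done
None
```

I handed the job in with the scanner held steady over the bar code: by my measurements the window is about 105 mm from it, the beam 22° off straight down and centred to about 1 mm, and the left-right line along the bars; no verdict came back.

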